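Open the loading gate and send the vial carriage home

TASK

Push the red-and-white counterweighted barrier arm of the loading gate up past its balance point so that it stays standing up by itself. Then push the vial carriage (the one with the blue push plate) under the raised arm until it is fully home against its far stop. Only push, do not pick anything up: the two vials stay standing in the carriage, the arm stays up, and the beaker, the black filter cube and the white box are left where they are.

Things in the scene. Friction and masses are not known exactly. Their poses are not given: they have to be found in the camera images.
- loading_gate: Fixed aluminium bench fixture. Origin on the bench under the middle of the gate; x axis along the carriage lane, away from the robot, y left, z up. Rails at y = +-36 mm, x -155 to 85 mm, 18 mm high. Grey pivot post at x = 0, y = 75 mm, 24 mm wide, 94 mm high. A cross foot 8 mm thick, 70 mm deep runs under the gate, y -145 to 135 mm
- barrier_pivot (a point): Pivot of the barrier arm, in the grey post, 80 mm above the bench; the hinge axis is the gate's x axis. Does not move
- barrier_rest (a point): Middle of the grey rest fork (12 mm wide along y, 26 mm deep, 86 mm high) at gate x = 0, y = -58 mm, that carries the lowered arm; the point is on the arm's centre line, 80 mm above the bench. Does not move
- barrier (a joint): Barrier arm angle in rad: 0 = lowered, level across the lane (start); grows as the free right-hand end rises; 1.55 = upright on its stop. It balances at about 0.78: below this it falls back down, beyond it falls up by itself to the stop and stays. Lifting takes under 1 N at barrier_push; the hinge is lightly damped
- barrier_push (a point): Underside of the barrier arm near its free end, 205 mm from the pivot; moves with it. The arm is a round bar, 12 mm thick, banded red and white, reaching 236 mm from the pivot, at gate x = 0; lowered it lies along the gate's -y, centre line 80 mm above the bench. From 140 to 230 mm from the pivot it is free, outside the fork, with 66 mm of open space below
- barrier_weight (a point): Centre of the dark steel counterweight drum (42 mm diameter, 34 mm long along gate x) on the arm's short side, 52 mm from the pivot; with the arm lowered it stands 40 mm left of and 34 mm above the pivot, and swings left and down as the arm rises. The point moves with the arm
- carriage (a joint): Travel of the vial carriage along the gate's +x axis in m: 0 = start in front of the gate, 0.090 = fully home against the far stop. Stiff slide, about 2 N; it stays where it is left
- carriage_plate (a point): Centre of the near face of the carriage's blue push plate (40 mm wide, 6 mm thick, from 12 to 62 mm above the bench), 37 mm above the bench; push it along gate +x. It starts at gate x = -160 mm and ends at -70 mm. A bar joins it to the white vial block (66 x 62 mm, top 42 mm above the bench), whose middle is 98 mm beyond the face
- drop_vial: Small white vial with red cap, 24 mm diameter, 48 mm tall, loose in the left pocket (12 mm deep) of the carriage, its foot (the origin) 30 mm above the bench, top 78 mm; z axis up. The lowered arm blocks its way
- dropper_oil: Small amber dropper vial with black cap, 25 mm diameter, 54 mm tall, loose in the right pocket of the carriage, its foot (the origin) 30 mm above the bench, top 84 mm; z axis up. The lowered arm blocks its way
- beaker: Small loose glass beaker, 52 mm diameter, 66 mm tall, bystander; origin under its centre
- filter_cube: Loose black microscope filter cube, 36 x 36 x 44 mm, bystander; origin under its centre
- coverslip_box: Loose small white box, 32 x 32 x 18 mm, bystander; origin under its centre
There are look-alikes about, which are no part of the job. Leave any yellow look-alike of the drop_vial alone. Leave any purple look-alike of the dropper_oil alone.

How it is judged:
On the way, in this order (a step that is already met when the one before it is completed fails the run):
1. the barrier arm stands up against its stop while the carriage is still in front of the gate (value of joint barrier above 1.45 rad and value of joint carriage below 0.02 m), for 0.3 s.
2. the carriage is home under the raised arm (value of joint carriage above 0.085 m and value of joint barrier above 1.45 rad), for 0.2 s.
At the end, for the whole second after the job is handed in: The arm stands upright on its stop (joint above 1.45 rad), the carriage is home (within 5 mm of its stop), and both vials stand upright (within 0.2 rad) and fully down in their pockets (all of step 2 and angle between each of drop_vial, dropper_oil's own z axis and vertical below 0.2 rad and horizontal distance between each of drop_vial, dropper_oil and carriage_plate below 0.108 m and height (world z) of each of drop_vial, dropper_oil below 0.036 m); the robot touches nothing.
It fails at once if the carriage is pushed on while the barrier arm is not up (value of joint carriage above 0.025 m and value of joint barrier below 1.2 rad).
It fails at once if a vial is lifted or tipped (height (world z) of any of drop_vial, dropper_oil above 0.04 m or angle between any of drop_vial, dropper_oil's own z axis and vertical above 0.5 rad).
It fails at once if the beaker, the filter cube or the white box is moved by more than 20 mm (distance of any of beaker, filter_cube, coverslip_box from where it was at the start of the episode above 0.02 m).
It also fails if it takes over 48 s, if anything falls off the work surface, if the arm or the gripper's body presses on something with over 40 N, if the wrist force passes 120 N, or if a joint passes its speed limit or range.

ROBOT

A 7-joint arm with a two-finger parallel gripper is mounted at the origin on a cart in front of the work surface, level with it; the furniture and walls round the work are solid. World frame = base frame: x ahead of the robot, y to its left, z up, the work surface at z = 0. Lengths are in m, angles in rad, forces in N, time in s.
With the tool pointing down it reaches from about 0.4 to 0.9 m from the base axis. Payload 5.5 kg.
Tool frame: the origin (TCP) lies between the finger pads; the fingertips stand 11 mm ahead of it and the grasp point (between the pads) lies 8 mm behind it; z points along the fingers, y is the line along which they close (so a half turn about z gives the same grasp; the last joint's range is limited). The gripper opens to 92 mm and grips with 3 to 60 N. Pads are 19 mm wide; open, the fingers measure 130 mm over their backs; the gripper's body (75 mm by 190 mm) begins 47 mm behind the grasp point.
Start: joints at [-1.019, 0.501, -0.427, 1.55, 0.221, 1.138, -0.21], TCP at [0.185, 0.623, 0.238] pointing down, gripper open.
Joint ranges: [-2.88, 2.88], [-0.31, 2.03], [-1.54, 1.56], [0.2, 2.42], [-1.41, 4.55], [0.19, 2.02], [-2.57, 2.57]. Speed limits (rad/s): [2.57, 2.57, 3.14, 3.14, 3.14, 3.14, 3.14].

INTERFACE

Orientations are given as a unit quaternion [w, x, y, z].
In Python, from bench import arm gives the robot as it stands. Calls block until the motion is done:
- arm.goto(position, orientation): joint-space move of the TCP to a pose.
- arm.move_straight(position, frame=None, velocity=0.15, guard=None): straight line of the TCP; frame=None keeps the orientation; velocity is the mean speed in m/s. With guard (N) it stops when the force on the tool has changed by that much, and returns True; else False.
- arm.goto_joints(angles): joint-space move.
- arm.set_gripper(opening, strength=None): finger opening in m; strength is the grip in N (None keeps the last); returns when the fingers have stopped.
- arm.wait(seconds).
- arm.inverse_kinematics(position, orientation): joint angles nearest the present ones, or None.
- arm.get_obs(): the state.
- arm.get_image(name): name is "side" or "top"; returns a dict with "color" (420x560x3 uint8, red, green, blue), "camera_matrix" (3x3 intrinsics, pixels), "world_to_cam" (4x4, takes a point from world to camera coordinates). Camera axes: x right, y up, looking along -z (the intrinsics and any distortion apply to the point x, -y, -z); pixel columns grow to the right and rows downward; lengths in m; the calibration is good to about 2 mm. A picture is of the moment at which its call begins. There is no depth.
A pose or a line that the arm cannot do raises arm.MotionError and nothing moves.
- arm.close_job(): hands the job in; it is judged then, once.
The state is a dict: "time": time; "qpos": joint angles; "qvel": joint speeds; "joint_torque": joint torques, N m; "position": TCP position; "tool_rot": TCP orientation; "wrist_force": force on the tool from outside, world axes, zero at the start; "wrist_torque": the same for the moment, N m; "grip_width": finger opening in m; "gripper_force": force on a finger pad.
Only numpy, scipy, OpenCV 4.12 (cv2) and the standard library are available. Lean on these libraries where they do the work, as an engineer would, in place of code of your own. Each camera call takes 0.05 s, during which the arm holds its last target. There are 200 camera calls.

## Working session

There is one attempt and no reset: what is moved stays moved. The work goes in short steps, each a Python script; the robot and the scene stay as the last script left them, time stands still between calls to the robot, and variables do not carry over. Pictures are saved under pics/ and viewed, at most 10 in all, crops included, and the job is handed in when it is done.

```bash
mkdir -p pics
python3 - <<'E'
from bench import arm
import cv2,numpy as np
np.set_printoptions(precision=4,suppress=True)
for n in("side","top"):
    i=arm.get_image(n); cv2.imwrite(f"pics/{n}0.png",i["color"][:,:,::-1]); np.savez(f"pics/{n}0.npz",**i)
    print(n,[k for k in i]); print(i["camera_matrix"]);print(i["world_to_cam"])
print(arm.get_obs())
E
```

```text
side ['color', 'camera_matrix', 'world_to_cam']
[[427.4706   0.     271.6864]
 [  0.     427.4706 211.9682]
 [  0.       0.       1.    ]]
[[ 0.8825 -0.4697  0.023  -0.5181]
 [ 0.2715  0.5488  0.7906 -0.2576]
 [-0.384  -0.6915  0.6118 -0.651 ]
 [ 0.      0.      0.      1.    ]]
top ['color', 'camera_matrix', 'world_to_cam']
[[527.3418   0.     282.3402]
 [  0.     527.3418 214.5396]
 [  0.       0.       1.    ]]
[[-0.0372 -0.9993 -0.0062  0.0764]
 [ 0.9697 -0.0376  0.2413 -0.6249]
 [-0.2414  0.003   0.9704 -1.0307]
 [ 0.      0.      0.      1.    ]]
{'time': 0.1, 'qpos': array([-1.0188,  0.5017, -0.4268,  1.5513,  0.2208,  1.1383, -0.2103]), 'qvel': array([-0.0013, -0.0009, -0.0002, -0.0025, -0.0004, -0.0005,  0.0002]), 'joint_torque': array([ -0.012 , -56.7869,  -5.8385, -27.9913,  -0.069 ,   0.0242,
         0.0001]), 'position': array([0.185 , 0.6225, 0.2368]), 'tool_rot': array([-0.0001,  0.1439,  0.9896, -0.0009]), 'wrist_force': array([ 0.0079, -0.4566,  0.1865]), 'wrist_torque': array([-0.0345,  0.0243, -0.059 ]), 'gripper_force': 0.0, 'grip_width': 0.09181295574568735}
```

View pics/side0.png

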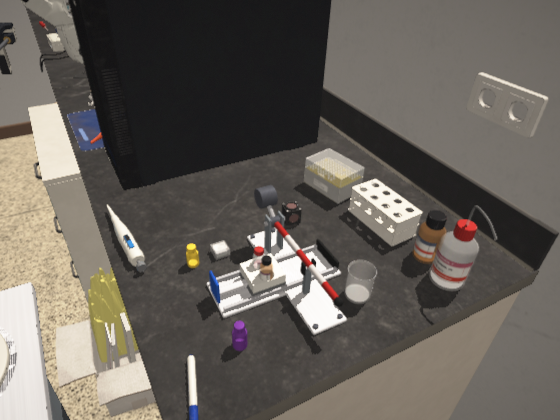

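View pics/top0.png

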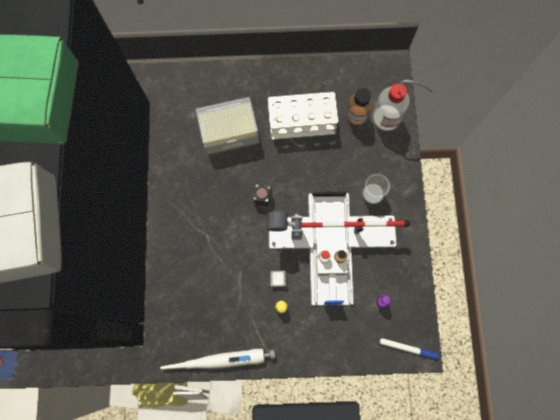

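The side picture shows the gate with its red/white arm (pivot ~(270,215), tip ~(335,297)) and the blue plate at (214,287). In the top picture the arm runs from (297,225) to (408,224) and the plate is at (334,302). The vials are at (325,256) and (341,256).

Candidates:
- **Vials:** the white/red-cap one at top (325,256) and the amber one at (341,256) are in the carriage and are the real ones. The yellow (281,307) and purple (384,301) are look-alikes.
- **Red/white things:** the arm is at (350,224). The red-capped bottle at (398,93) is not it.
- **Blue things:** the plate is at (334,302). The pen at (430,355) and the thermometer at (240,358) are not it.

```bash
cat > h.py <<'E'
import numpy as np,cv2
def ray(d,uv):
    K,T=d["camera_matrix"],d["world_to_cam"];R=T[:3,:3]
    c=-R.T@T[:3,3]; p=np.linalg.inv(K)@[uv[0],uv[1],1]
    return c,R.T@(p*[1,-1,-1])
def onz(d,uv,z):
    c,r=ray(d,uv); return c+r*(z-c[2])/r[2]
def proj(d,P):
    p=d["world_to_cam"]@np.append(P,1); q=d["camera_matrix"]@(p[:3]*[1,-1,-1]); return q[:2]/q[2]
E
python3 - <<'E'
from h import *
np.set_printoptions(precision=4,suppress=True)
t=np.load("pics/top0.npz"); s=np.load("pics/side0.npz")
def masks(d,box):
    h=cv2.cvtColor(d["color"],cv2.COLOR_RGB2HSV).astype(int);H,S,V=h[...,0],h[...,1],h[...,2]
    b=np.zeros(H.shape,bool);b[box[1]:box[3],box[0]:box[2]]=1
    return b&((H<8)|(H>172))&(S>150)&(V>90), b&(H>100)&(H<130)&(S>120)&(V>50)
for n,d,bx in(("top",t,(285,190,415,315)),("side",s,(190,190,350,320))):
    for nm,m in zip(("red","blue"),masks(d,bx)):
        k,l,st,ce=cv2.connectedComponentsWithStats(m.astype(np.uint8))
        for i in range(1,k):
            if st[i,4]>5:
                print(n,nm,st[i],ce[i], onz(d,ce[i],.08 if nm=="red" else .045) )
im=cv2.resize(t["color"][180:320,250:420],None,fx=4,fy=4,interpolation=cv2.INTER_CUBIC)[:,:,::-1]
cv2.imwrite("pics/c1.png",im)
im=cv2.resize(s["color"][170:340,190:390],None,fx=3.5,fy=3.5,interpolation=cv2.INTER_CUBIC)[:,:,::-1]
cv2.imwrite("pics/c2.png",im)
E
```

```text
top red [345 221  19   6  73] [355.1507 223.7808] [ 0.6008 -0.0981  0.08  ]
top red [387 221  18   5  74] [396.4865 223.0405] [ 0.5991 -0.1842  0.08  ]
top red [302 223  20   4  69] [310.8116 224.3043] [ 0.6033 -0.0058  0.08  ]
top red [322 251   7   7  33] [325.     254.1818] [ 0.5393 -0.0318  0.08  ]
top blue [326 301  17   4  48] [333.5833 302.0208] [ 0.4442 -0.0467  0.045 ]
side red [274 222  14  15  93] [280.6237 228.7742] [ 0.6028 -0.0035  0.08  ]
side red [254 247  10   8  66] [258.3636 250.5   ] [ 0.5364 -0.0394  0.08  ]
side red [297 250  16  16  96] [303.625  257.5729] [ 0.6008 -0.0925  0.08  ]
side red [322 282  17  17 123] [329.5854 289.935 ] [ 0.5991 -0.1779  0.08  ]
side blue [209 270  11  33 183] [214.2951 285.9617] [ 0.4425 -0.053   0.045 ]
```

View pics/c1.png

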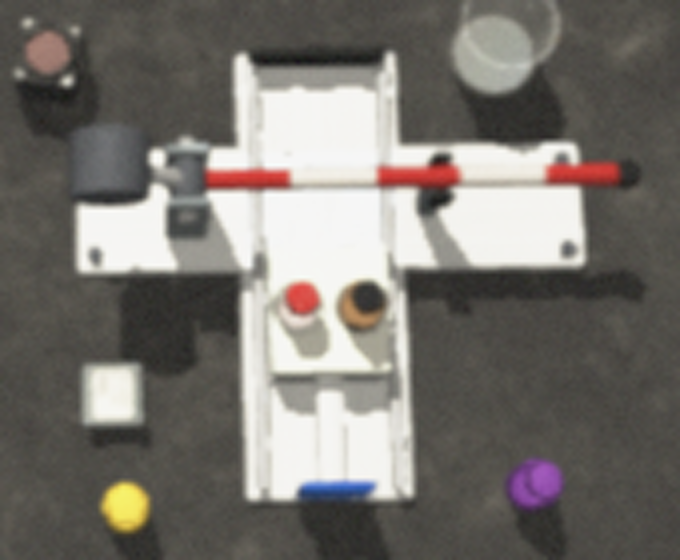

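View pics/c2.png

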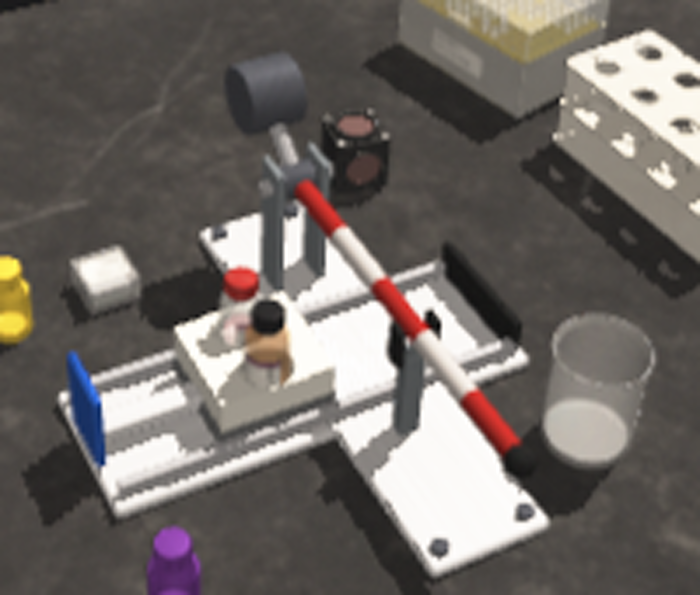

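The crops confirm the choice: banded arm on the grey post, the dark drum to its left at crop (108,163), and the blue plate at crop (337,490). The white and amber vials sit in the carriage.

Plan: press the drum down from above with closed fingers, just left of the post, so the arm rises past its balance point. Then push the plate. First I'll check clearances and IK.

```bash
cat >> h.py <<'E'
a=-.023; O=np.array([.601,-.0525,0]); ex=np.array([np.cos(a),np.sin(a),0]); ey=np.array([-np.sin(a),np.cos(a),0])
def G(x,y,z): return O+x*ex+y*ey+[0,0,z]
def q(psi): psi+=a; return np.array([0,np.cos(psi/2),np.sin(psi/2),0])
E
python3 - <<'E'
from h import *; from bench import arm
np.set_printoptions(precision=3,suppress=True)
t=np.load("pics/top0.npz"); s=np.load("pics/side0.npz")
print("cube top",onz(t,(262,193),.044),"beaker",onz(t,(373,194),.0),"drum",onz(t,(277,221),.114),onz(s,(266,196),.114))
for uv in[(135,180),(322,143)]: print("cab side z0",onz(s,uv,0))
for uv in[(148,98),(146,345)]: print("cab top",onz(t,uv,0))
for n,P in dict(drum=G(0,.115,.114),pivot=G(0,.075,.08),tip=G(0,-.161,.08),plate=G(-.16,0,.037),footL=G(-.035,.135,.008),footR=G(-.035,-.145,.008)).items(): print(n,P,proj(t,P),proj(s,P))
for psi in(np.pi/2,-np.pi/2): print(psi,arm.inverse_kinematics(G(0,.130,.2),q(psi)))
for psi in(np.pi,0): print(psi,arm.inverse_kinematics(G(-.2,0,.2),q(psi)))
E
```

```text
cube top [0.686 0.095 0.044] beaker [ 0.686 -0.155  0.   ] drum [0.605 0.064 0.114] [0.605 0.064 0.114]
cab side z0 [0.411 0.416 0.   ]
cab side z0 [0.955 0.372 0.   ]
cab top [0.945 0.362 0.   ]
cab top [0.372 0.352 0.   ]
drum [0.604 0.062 0.114] [277.81  221.649] [265.67  196.665]
pivot [0.603 0.022 0.08 ] [297.246 225.081] [274.273 221.243]
tip [ 0.597 -0.213  0.08 ] [410.597 223.353] [341.182 305.344]
plate [ 0.441 -0.049  0.037] [334.328 303.806] [212.911 287.75 ]
footL [0.569 0.083 0.008] [269.612 248.276] [246.315 235.658]
footR [ 0.563 -0.197  0.008] [396.949 246.349] [313.52  333.509]
1.5707963267948966 [-0.231  0.432  0.078  1.709 -0.039  1.002 -0.163]
-1.5707963267948966 [ 0.664  0.832 -1.303  1.679  0.833  1.3    2.313]
3.141592653589793 [-0.101  0.074  0.16   2.184 -0.015  0.885  1.616]
0 [-0.353  0.073  0.425  2.192 -0.039  0.884 -1.498]
```

The gate model projects onto the picture within about 1–2 px. The cabinet occupies x>0.37, y>0.35, so I'll route around it.

Run:
```python
from h import *; from bench import arm
np.set_printoptions(precision=3,suppress=True)
arm.set_gripper(0,5)
arm.move_straight([.2,.42,.3],velocity=.2)
arm.move_straight([.40,.08,.3],velocity=.2)
arm.goto(G(0,.130,.25),q(np.pi/2))
arm.move_straight(G(0,.130,.155),velocity=.15)
print(arm.get_obs()["time"],arm.get_obs()["position"],G(0,.13,.155),arm.get_obs()["wrist_force"])
hit=arm.move_straight(G(0,.130,.087),velocity=.04,guard=18)
o=arm.get_obs();print(hit,o["time"],o["position"],o["wrist_force"],o["grip_width"])
i=arm.get_image("side");cv2.imwrite("pics/s1.png",i["color"][100:350,150:400,::-1])
```

```text
6.725 [0.605 0.078 0.156] [0.604 0.077 0.155] [ 0.677 -0.767  1.062]
True 7.4 [0.604 0.083 0.141] [1.051 1.458 3.737] 0.00032119165871244697
```

View pics/s1.png

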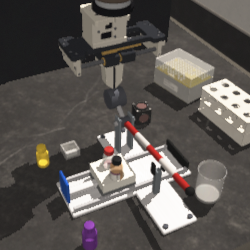

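The fingers rest on top of the drum and the arm hasn't risen yet. The guard tripped on the contact spike (3.7 N now), so I'll continue more slowly.

Run:
```python
from h import *; from bench import arm
np.set_printoptions(precision=3,suppress=True)
for z in (.13,.12,.11,.10,.09):
    hit=arm.move_straight(G(0,.130,z),velocity=.03,guard=30)
    o=arm.get_obs();print(hit,o["time"],o["position"],o["wrist_force"])
    if hit: break
i=arm.get_image("side");cv2.imwrite("pics/s2.png",i["color"][100:350,150:400,::-1])
```

```text
False 8.0 [0.605 0.088 0.133] [-5.212 18.106 15.538]
False 8.4833 [0.605 0.094 0.123] [-4.501 27.822 15.481]
False 8.9667 [0.605 0.097 0.113] [-3.731 33.472 10.684]
False 9.45 [0.605 0.099 0.102] [-1.204 36.001  4.895]
True 9.8417 [0.603 0.087 0.09 ] [ 0.342 -0.972 -0.451]
```

View pics/s2.png

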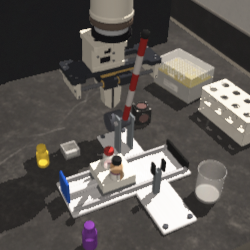

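The arm has swung up and the tool force is about zero. Next I'll retract upwards, back away towards the robot and check that it stands.

Run:
```python
from h import *; from bench import arm
np.set_printoptions(precision=3,suppress=True)
arm.move_straight(G(0,.145,.10),velocity=.08)
arm.move_straight(G(0,.145,.23),velocity=.15)
arm.move_straight(G(-.20,.145,.23),velocity=.2)
arm.goto(G(-.205,0,.2),q(np.pi))
o=arm.get_obs();print(o["time"],o["position"],G(-.205,0,.2),o["tool_rot"])
for n in("top","side"):
    i=arm.get_image(n);cv2.imwrite(f"pics/{n}3.png",i["color"][:,:,::-1])
a_=cv2.imread("pics/top3.png")[170:330,230:430];b=cv2.imread("pics/side3.png")[100:340,150:400]
cv2.imwrite("pics/m3.png",np.hstack([cv2.resize(a_,(400,320)),cv2.resize(b,(400,384))[:320]]))
```

```text
14.0 [ 0.396 -0.048  0.2  ] [ 0.396 -0.048  0.2  ] [-0.     0.012  1.    -0.   ]
```

View pics/m3.png

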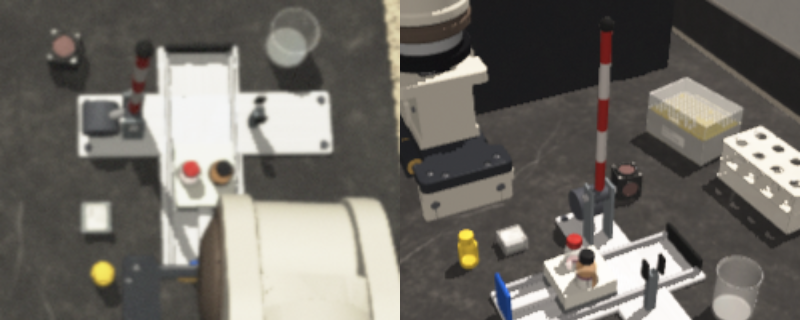

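The arm stands upright by itself, the vials are standing and the bystanders haven't moved. Now I'll push the carriage.

Run:
```python
from h import *; from bench import arm
np.set_printoptions(precision=3,suppress=True)
arm.move_straight(G(-.205,0,.045),velocity=.12)
x=-.205; P=lambda x:G(x,0,.045)
print(arm.move_straight(P(-.16),velocity=.04,guard=15),arm.get_obs()["wrist_force"])
for x in(-.13,-.10,-.085):
    h=arm.move_straight(P(x),velocity=.04,guard=15); o=arm.get_obs();print(h,o["time"],(o["position"]-O)@ex,o["wrist_force"])
    if h: break
if not h:
  for x in np.arange(-.083,-.066,.002):
    h=arm.move_straight(P(x),velocity=.02,guard=10); o=arm.get_obs();print(h,o["time"],(o["position"]-O)@ex,o["wrist_force"])
    if h or o["wrist_force"][0]<-12: break
```

```text
False [-1.117  0.166 -1.003]
False 17.7167 -0.12921666038597576 [ 0.695 -0.096  0.031]
False 18.6167 -0.09935734991850394 [ 0.448 -0.014  0.441]
False 19.1417 -0.08412831575960462 [ 0.321 -0.024  0.81 ]
False 19.3917 -0.08280438750372034 [-0.572 -0.567  0.954]
False 19.6417 -0.08114213193819807 [-1.346 -0.241 -0.49 ]
False 19.8917 -0.08025592111004902 [-5.07   0.077  3.479]
False 20.1417 -0.0802753604175697 [-8.854 -0.589  7.89 ]
False 20.3917 -0.08031151169273522 [-13.452   0.561  11.993]
```

The force rose sharply at TCP x = −0.080, which is where the stop should be. I'll back off and check.

Run:
```python
from h import *; from bench import arm
arm.move_straight(G(-.14,0,.045),velocity=.08)
arm.move_straight(G(-.16,0,.2),velocity=.15)
arm.move_straight(G(-.23,.0,.3),velocity=.15)
t=arm.get_image("top");s=arm.get_image("side")
print(arm.get_obs()["time"],"expected plate top",proj(t,G(-.067,0,.062)),proj(s,G(-.067,0,.045)))
for d,b in((t,(300,200,370,320)),(s,(190,200,300,320))):
    h=cv2.cvtColor(d["color"],cv2.COLOR_RGB2HSV);m=cv2.inRange(h,(100,120,50),(130,255,255));k=np.zeros_like(m);k[b[1]:b[3],b[0]:b[2]]=1
    ys,xs=np.nonzero(m*k);print(xs.mean(),ys.mean(),len(xs))
cv2.imwrite("pics/m4.png",np.hstack([cv2.resize(t["color"][170:330,230:430],(400,320)),cv2.resize(s["color"][100:340,150:400],(400,384))[:320]])[:,:,::-1])
```

```text
23.6083 expected plate top [333.70564805 257.78207185] [259.93638218 268.57259322]
331.8360655737705 259.344262295082 61
259.6764705882353 270.171568627451 204
```

View pics/m4.png

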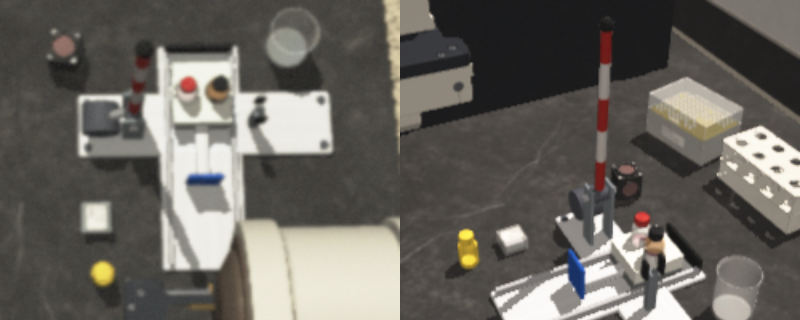

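The carriage is home against the far stop (block at the black stop, plate at its expected pixel). The arm is up, both vials are standing and the bystanders are in place.

```bash
python3 -c "
from bench import arm
print(arm.close_job())"
```

```text
the job is handed in; nothing more can be done
None
```

The job is handed in, with no verdict returned: in the last pictures the barrier arm stands upright by itself, the carriage is home against its far stop with both vials standing, and the beaker, filter cube and white box look unmoved.

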